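Level the tilting soldering table and pin it

ROBOT

A 7-joint arm with a two-finger parallel gripper is mounted at the origin on a cart in front of the work surface, level with it; the furniture and walls round the work are solid. World frame = base frame: x ahead of the robot, y to its left, z up, the work surface at z = 0. Lengths are in m, angles in rad, forces in N, time in s.
With the tool pointing down it reaches from about 0.4 to 0.875 m from the base axis. Payload 19.3 kg.
Tool frame: the origin (TCP) lies at the very end of the fingers, on their centre line; the grasp point (between the pads) lies 19 mm behind it; z points along the fingers, y is the line along which they close (so a half turn about z gives the same grasp; the last joint's range is limited). The gripper opens to 85 mm and grips with 20 to 120 N. Pads are 22 mm wide; open, the fingers measure 114 mm over their backs; the gripper's body (76 mm by 85 mm) begins 54 mm behind the grasp point. The pads swing forward as they close: fully open they stand 13 mm farther back than shut.
Start: joints at [1.144, 0.521, -0.036, 1.599, 0.021, 1.021, -0.113], TCP at [0.218, -0.586, 0.231] pointing down, gripper open.
Joint ranges: [-2.91, 2.91], [-0.3, 2.13], [-1.5, 1.42], [0.17, 2.43], [-1.26, 4.41], [0.16, 1.93], [-2.52, 2.52]. Speed limits (rad/s): [1.89, 1.89, 2.39, 2.39, 3.01, 3.01, 3.01].

INTERFACE

Orientations are given as [roll, pitch, yaw] about the fixed x, y, z axes, in that order (R = Rz(yaw) Ry(pitch) Rx(roll)).
In Python, from workcell import bot gives the robot as it stands. The module is installed in compiled form; this text tells all that it offers.
- The arm moves only by the tool apply_moves, never from a script. Its arguments are lists of equal length, an entry for each row: "claw": the finger opening in m, from 0 to 0.0854; "xyz": the shift along the tool's x, y, z in m, a list of three; "twist": the turn, a rotation vector about the tool's x, y, z in rad, a list of three. A call has 1 to 20 rows; each row shifts and turns the commanded pose from where the row before left it, along the tool's axes as they then stand; what a row does not reach is not made up. A row lasts 1/10 s, in which the tool goes at most 50 mm and 8.59 degrees, less where a joint would pass 70% of its speed; a pose out of reach is approached as far as the arm can. A call with a gripper value outside its range is refused whole. The fingers move at their own pace and stop on an object; "force" is the grip in N (left out, the last holds). Time passes only in rows, so rows that do not move let the fingers close. It gives the time, the measured TCP pose, the force, the opening and the grip force at its end, in the units of the state.
- bot.observe(): the state, without advancing time (a new reading comes with each control period).
- bot.grab_frame(name): name is "scene" or "top" or "wrist"; returns a dict with "img" (400x640x3 uint8, red, green, blue), "vfov" (degrees; the focal length in pixels is half the picture's height over the tangent of half this angle, whatever the lens; pixels are square), "cx", "cy" (the principal point, pixels), "view" (4x4, takes a point from world to camera coordinates). Camera axes: x right, y up, looking along -z (the intrinsics and any distortion apply to the point x, -y, -z); pixel columns grow to the right and rows downward; lengths in m; the calibration is good to about 2 mm. The wrist camera is an equidistant fisheye: a pixel r from the principal point sees the ray r / f radians off the axis. A picture is of the moment at which its call begins. There is no depth.
- bot.job_done(): hands the job in; it is judged then, once.
Trained networks look in the newest picture that a camera, given by its name, has taken for a name from the list of things; names that differ only in an ending like _2 or _b are one class to them, and where a whole thing is asked for, a point or a joint stands for the part that bears it (a point fixed in the world has none). Each returns a list of dicts, best first, with "score" (0 to 1); they miss things now and then, are a little off and sometimes report something else, mostly with a low value. They report only what shows in the picture. A call takes as long as a camera call. They do not tell look-alikes from the thing itself.
- bot.find_in(camera, query): "position" ([x, y, z] in m, in world coordinates, good to about 4 mm: the middle of the surface that is visible of it).
The state is a dict: "clock": time; "qpos": joint angles; "qd": joint speeds; "joint_efforts": joint torques, N m; "position": TCP position; "tool_rot": TCP orientation; "force": force on the tool from outside, world axes, zero at the start; "moment": the same for the moment, N m; "grip_width": finger opening in m; "finger_force": force on a finger pad.
Only numpy, scipy, OpenCV 4.12 (cv2) and the standard library are available. Lean on these libraries where they do the work, as an engineer would, in place of code of your own. Each camera call takes 0.05 s, during which the arm holds its last target. There are 200 camera calls.

TASK

Swing the tilting soldering table back to level (its lever then stands upright), and lock it there: take the knobbed lock pin out of the wooden stand and push it down through the hole in the bridge until its collar sits on the bridge. Leave the plain drift standing in the stand.

Things in the scene. Friction and masses are not known exactly. Their poses are not given: they have to be found in the camera images.
- knob (a point): Centre of a black drum knob (sizes in mm: 24 dia., ends 30 apart along y) on the lever of the tilting table: white brick on an axle between two grey cheeks. y is along the axle, z along the lever. It runs on an arc of radius 100 about the axle. Lever upright = table level, knob 170 above the bench. Starts leaning 0.45-0.8 rad to bore -x, the robot's right; stays put, moves at 1-2 N.
- bore (a point): Mouth centre of the 15 hole (3 chamfer) on top of the steel bridge of the same fixed fixture, 140 above the bench. z up, y along the axle, which is 70 lower; the lever's plane is 150 off along -y. Bridge 44 (x) by 56, 14 thick. Under it turns an index wheel with V notches at level and 45 deg either way: level within 7 deg, the pin enters and centres it; else it stops on a tooth.
- lock_pin: Steel lock pin, upright in one of two holes, 60 apart, of a fixed wooden stand (40 x 100 x 46 high). Origin: centre of its collar's underside, resting on the stand's top; z up. Shank below 10 dia., 37 long, its foot tapered; collar 22 dia., 4 thick; dark round grip knob 24 dia. from 12 to 40 above the origin. 80 g. Lifts straight out.
- drift: Bystander in the stand's other hole: a plain upright steel rod, 10 dia. and 86 long, top end slightly thicker (13 dia.), with no collar or knob. Origin on its axis at the height of the stand's top; it stands 48 out of the stand. Leave it there. (A bench lamp's wide shade, 470 to 540 above the bench, hangs left of the work between robot and bench: keep the arm above it or to its right.)
Mind the look-alikes: they are no part of the job. What is shaped like the lock_pin but pink or yellow is not meant.

How it is judged:
By the outcome, as a careful person would: the job done as asked, in the order asked, and still so for the second after the job is handed in, with the robot touching nothing.
It also fails if it takes over 58 s, if anything falls off the work surface, if the arm or the gripper's body presses on something with over 40 N, if the wrist force passes 120 N, or if a joint passes its speed limit or range.

## Working session

There is one attempt and no reset: what is moved stays moved. The work goes in short steps, Python scripts to look and compute and a tool call to move; the robot and the scene stay as the last step left them, time stands still between calls to the robot, and variables do not carry over. Pictures are saved under pics/ and viewed, at most 13 in all, crops included, and the job is handed in when it is done.

Besides the shell and the picture viewer there is one more tool, called after ">>>" as name(argument=value, ...) on one line, values as JSON. apply_moves: Moves the arm, as the interface text tells. Its arguments: {"type":"object","properties":{"claw":{"type":"array"},"xyz":{"type":"array"},"twist":{"type":"array"},"force":{"type":"number"}},"required":["claw","xyz","twist"]}

```bash
mkdir -p pics; cat > h.py <<'E'
import numpy as np, cv2
from workcell import bot
def cam(n):
    f=bot.grab_frame(n); return f
def save(f,name,crop=None,scale=1):
    im=f["img"][:,:,::-1]
    if crop: x0,y0,x1,y1=crop; im=im[y0:y1,x0:x1]
    if scale!=1: im=cv2.resize(im,None,fx=scale,fy=scale,interpolation=cv2.INTER_CUBIC)
    cv2.imwrite("pics/"+name,im)
def foc(f): return 200/np.tan(np.radians(f["vfov"])/2)
def proj(f,p):
    c=np.asarray(f["view"])@np.r_[p,1]; F=foc(f); return np.array([f["cx"]+F*c[0]/-c[2], f["cy"]-F*c[1]/-c[2]])
def ray(f,u,v):
    V=np.asarray(f["view"]);F=foc(f);d=np.array([(u-f["cx"])/F,-(v-f["cy"])/F,-1.])
    R=V[:3,:3]; return -R.T@V[:3,3], R.T@d
def atz(f,u,v,z):
    o,d=ray(f,u,v); return o+d*(z-o[2])/d[2]
E
python3 - <<'E'
from h import *
s=cam("scene");t=cam("top")
img=np.vstack([s["img"],t["img"]])[:,:,::-1]
cv2.imwrite("pics/a.png",cv2.resize(s["img"][:,:,::-1],(800,500)));cv2.imwrite("pics/b.png",cv2.resize(t["img"][:,:,::-1],(800,500)))
for n,f in(("scene",s),("top",t)):
    print(n,f["vfov"],(-np.array(f["view"])[:3,:3].T@np.array(f["view"])[:3,3]).round(3))
    for q in("knob","bore","lock_pin","drift"):
        for d in bot.find_in(n,q)[:4]: print(q,round(d["score"],2),np.round(d["position"],3),proj(f,d["position"]).round())
st=bot.observe();print(st)
E
```

```text
scene 49.69746209966453 [-0.035  0.267  0.618]
knob 0.81 [ 0.492 -0.14   0.091] [318. 234.]
bore 0.82 [ 0.493 -0.144  0.054] [319. 247.]
lock_pin 0.85 [ 0.392 -0.119  0.063] [342. 278.]
lock_pin 0.69 [ 0.396 -0.177  0.06 ] [364. 264.]
lock_pin 0.62 [ 0.476 -0.031  0.065] [276. 272.]
lock_pin 0.57 [ 0.464 -0.283  0.078] [380. 220.]
drift 0.39 [ 0.522 -0.276  0.074] [358. 210.]
top 44.65166705958679 [ 0.379 -0.176  1.018]
knob 0.89 [ 0.576 -0.155  0.093] [328. 172.]
bore 0.58 [ 0.555 -0.157  0.084] [328. 183.]
lock_pin 0.72 [ 0.537 -0.044  0.078] [271. 191.]
lock_pin 0.57 [ 0.394 -0.123  0.078] [308. 266.]
lock_pin 0.49 [ 0.465 -0.291  0.089] [397. 231.]
lock_pin 0.46 [ 0.399 -0.176  0.07 ] [336. 264.]
drift 0.58 [ 0.529 -0.276  0.092] [390. 197.]
{'clock': 0.5, 'qpos': array([ 1.14375847,  0.52139656, -0.03628842,  1.59957004,  0.02120534,
        1.02107503, -0.1128086 ]), 'qd': array([-0.00050725, -0.00068673, -0.00126796, -0.0010554 , -0.00038727,
        0.00018678,  0.00041312]), 'joint_efforts': array([-3.34233453e-03, -9.26283073e+01,  1.97592013e+00, -3.70054471e+01,
        1.79701630e-02,  2.36179199e-03, -2.20194534e-04]), 'position': array([ 0.2182744 , -0.58560588,  0.23126794]), 'tool_rot': array([-3.14152949e+00,  1.53114215e-05,  3.56780345e-01]), 'force': array([ 0.05752772, -0.18575403, -0.15256797]), 'moment': array([ 0.00665507, -0.00237452,  0.03437537]), 'finger_force': 0.0, 'grip_width': 0.08565163289145533}
```

View pics/a.png

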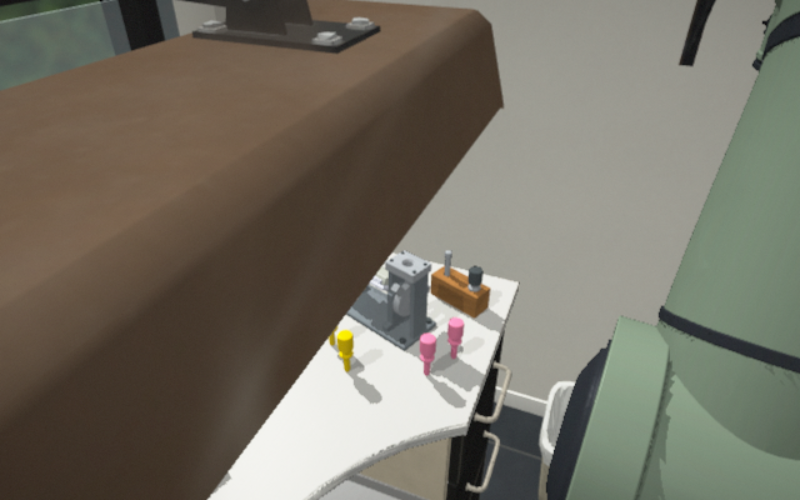

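View pics/b.png

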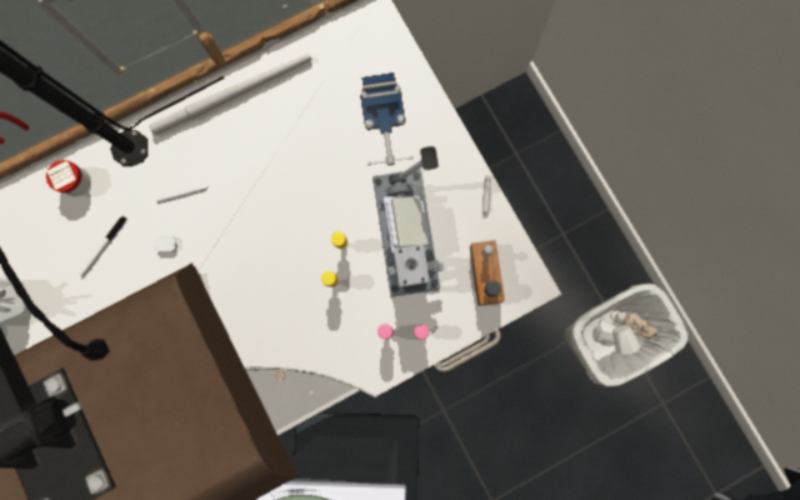

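Both pictures: the fixture is at (405,235) in the enlarged top view. Its bridge is at (411,265) on the robot's side, and the knob leans right at (429,157). The stand is at (488,272). Pin candidates are yellow (338,240) and (328,279), pink (385,331) and (421,331), and dark in the stand (493,288). The dark one in the stand fits, since it is neither pink nor yellow. Next I'll confirm it in one enlarged crop.

```bash
python3 - <<'E'
from h import *
t=cam("top")
save(t,"c.png",(290,105,420,255),4)
for n,u,v,z in(("bore",329,211.5,.14),("pinknob",394,231,.086),("drift",390,199.5,.094),("leverknob",343,126,.14)): print(n,atz(t,u,v,z).round(4))
E
```

```text
bore [ 0.4921 -0.1606  0.14  ]
pinknob [ 0.4649 -0.2853  0.086 ]
drift [ 0.5245 -0.2761  0.094 ]
leverknob [ 0.6537 -0.182   0.14  ]
```

View pics/c.png

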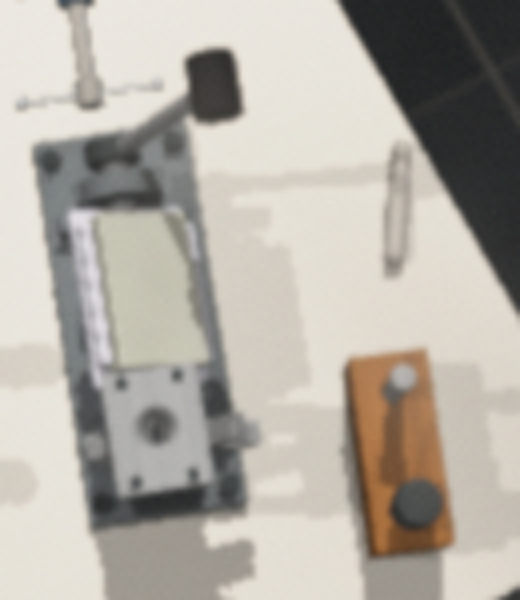

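Confirmed: the lock pin is the dark knob in the stand, at crop (417,503), and the drift is at (403,379). The fixture and stand are both yawed about 0.154 rad. First move: lift, align the yaw and go out to the right of the lever.

>>> apply_moves(claw=[0.085,0.085,0.085,0.085,0.06,0.06,0.06,0.06,0.06,0.06,0.06,0.06,0.06,0.06,0.06,0.06,0.06,0.06,0.06,0.06], xyz=[[0,0,-0.02],[0,0,-0.02],[0,0,-0.02],[0,0,-0.02],[0.03,-0.008,0],[0.03,-0.008,0],[0.03,-0.008,0],[0.03,-0.008,0],[0.03,-0.008,0],[0.03,-0.008,0],[0.03,-0.008,0],[0.03,-0.008,0],[0.03,-0.008,0],[0.03,-0.008,0],[0.03,-0.008,0],[0.03,-0.008,0],[0.03,-0.008,0],[0.03,-0.008,0],[0.03,-0.008,0],[0.03,-0.008,0]], twist=[[0,0,0.051],[0,0,0.051],[0,0,0.051],[0,0,0.05],[0,0,0],[0,0,0],[0,0,0],[0,0,0],[0,0,0],[0,0,0],[0,0,0],[0,0,0],[0,0,0],[0,0,0],[0,0,0],[0,0,0],[0,0,0],[0,0,0],[0,0,0],[0,0,0]], force=25)

```text
clock: 2.55
position: [0.674, -0.385, 0.3113]
tool_rot: [-3.142, 0.0, 0.154]
force: [0.0, -0.6, -0.0]
grip_width: 0.0603
finger_force: 0.0
```

>>> apply_moves(claw=[0.06,0.06,0.06,0.06,0.06,0.06,0.06,0.06,0.06,0.06,0.06], xyz=[[0.001,-0.02,0],[0.001,-0.02,0],[0.001,-0.02,0],[0.001,-0.02,0],[0.001,-0.02,0],[0,-0.02,0],[0,-0.02,0],[0,-0.02,0],[0,-0.02,0],[0,-0.02,0],[0,-0.005,0]], twist=[[0,0,0],[0,0,0],[0,0,0],[0,0,0],[0,0,0],[0,0,0],[0,0,0],[0,0,0],[0,0,0],[0,0,0],[0,0,0]])

```text
clock: 3.65
position: [0.6466, -0.1794, 0.3115]
tool_rot: [-3.141, -0.0, 0.156]
force: [0.6, -0.6, 0.4]
grip_width: 0.0602
finger_force: 0.0
```

```bash
python3 - <<'E'
from h import *
s=cam("wrist"); o=bot.observe(); print(o["position"],o["force"],o["qpos"].round(2))
save(s,"d.png")
for q in("knob","bore","lock_pin"):
    for d in bot.find_in("wrist",q)[:2]: print(q,round(d["score"],2),np.round(d["position"],3))
V=np.asarray(s["view"]);F=foc(s)
for p in((.648,-.182,.159),(.492,-.1605,.14),(.465,-.285,.086),(.64,-.1375,.17)):
    c=V@np.r_[p,1]; th=np.arctan2(np.hypot(c[0],c[1]),-c[2]); k=F*th/np.hypot(c[0],c[1]); print(p,(s["cx"]+k*c[0]).round(),(s["cy"]-k*c[1]).round())
E
```

```text
[ 0.64664934 -0.17990504  0.31156697] [ 0.13823868  0.30556733 -0.16067823] [ 0.23  0.54 -0.08  1.36  0.04  1.24 -1.26]
knob 0.91 [ 0.582 -0.162  0.092]
knob 0.26 [ 0.577 -0.155  0.09 ]
bore 0.84 [ 0.582 -0.155  0.087]
lock_pin 0.94 [ 0.401 -0.124  0.068]
lock_pin 0.84 [ 0.483 -0.033  0.066]
(0.648, -0.182, 0.159) 322.0 182.0
(0.492, -0.1605, 0.14) 284.0 300.0
(0.465, -0.285, 0.086) 372.0 304.0
(0.64, -0.1375, 0.17) 274.0 186.0
```

View pics/d.png

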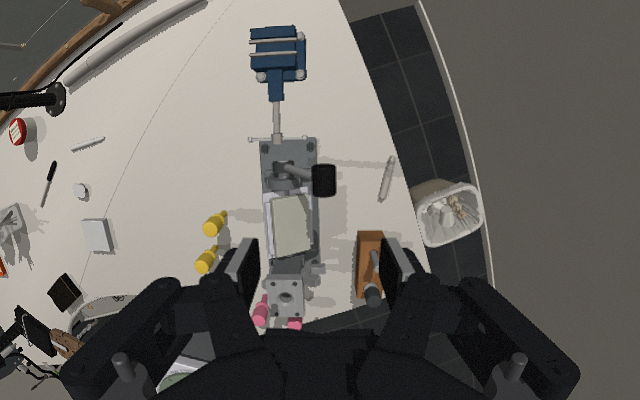

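The wrist view shows the lever knob at (324,180) and the bore at (286,297), both within 3 px of my predictions. Next I'll descend over the knob and close on it.

>>> apply_moves(claw=[0.06,0.06,0.06,0.06,0.06,0.06,0.06,0.06,0.015,0.015,0.015,0.015,0.015], xyz=[[0.001,0.003,0.02],[0,0,0.025],[0,0,0.025],[0,0,0.025],[0,0,0.025],[0,0,0.025],[0,0,0.018],[0,0,0],[0,0,0],[0,0,0],[0,0,0],[0,0,0],[0,0,0]], twist=[[0,0,0],[0,0,0],[0,0,0],[0,0,0],[0,0,0],[0,0,0],[0,0,0],[0,0,0],[0,0,0],[0,0,0],[0,0,0],[0,0,0],[0,0,0]], force=20)

```text
clock: 5.15
position: [0.6486, -0.1856, 0.1494]
tool_rot: [3.141, -0.002, 0.154]
force: [-0.4, -2.9, 7.1]
grip_width: 0.023
finger_force: 20.4
```

```bash
python3 - <<'E'
from h import *
s=cam("top"); w=cam("wrist"); o=bot.observe(); print(o["position"],o["force"],o["grip_width"],o["finger_force"])
a=cv2.resize(s["img"][90:260,270:430],(480,510));b=w["img"][120:330,220:430]
cv2.imwrite("pics/e.png",np.hstack([a[:400],cv2.resize(b,(320,400))])[:,:,::-1])
E
```

```text
[ 0.64860821 -0.18561103  0.14941637] [-0.04239536 -2.1175445   6.39975434] 0.023118676731481245 20.407045483589172
```

View pics/e.png

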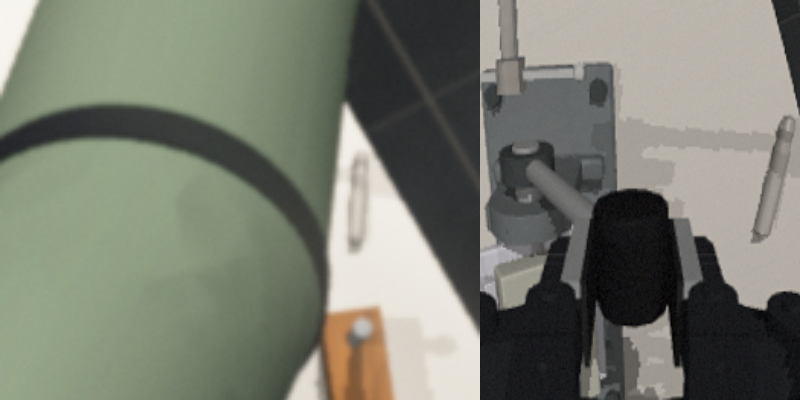

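The knob is held between the pads (width 23 mm), with the lever leaning as expected. Next I'll follow the arc to upright.

>>> apply_moves(claw=[0.015,0.015,0.015,0.015,0.015,0.015,0.015,0.015,0.015,0.015], xyz=[[0,-0.006,-0.003],[0,-0.006,-0.0026],[0,-0.006,-0.0021],[0,-0.006,-0.0017],[0,-0.006,-0.0013],[0,-0.006,-0.0009],[0,-0.006,-0.0005],[0,-0.006,-0.0002],[0,0,0],[0,0,0]], twist=[[0,0,0],[0,0,0],[0,0,0],[0,0,0],[0,0,0],[0,0,0],[0,0,0],[0,0,0],[0,0,0],[0,0,0]])

```text
clock: 6.25
position: [0.6405, -0.1368, 0.1607]
tool_rot: [-3.141, 0.0, 0.154]
force: [-5.2, 0.0, 6.1]
grip_width: 0.023
finger_force: 21.8
```

```bash
python3 - <<'E'
from h import *
w=cam("wrist"); o=bot.observe(); print(o["position"],o["force"],o["grip_width"],o["finger_force"])
save(w,"f.png",(220,110,430,330),2.5)
E
```

```text
[ 0.64049285 -0.13678548  0.16066354] [-4.16994848  0.38060822  7.52034184] 0.023142541988973326 21.84289276599884
```

View pics/f.png

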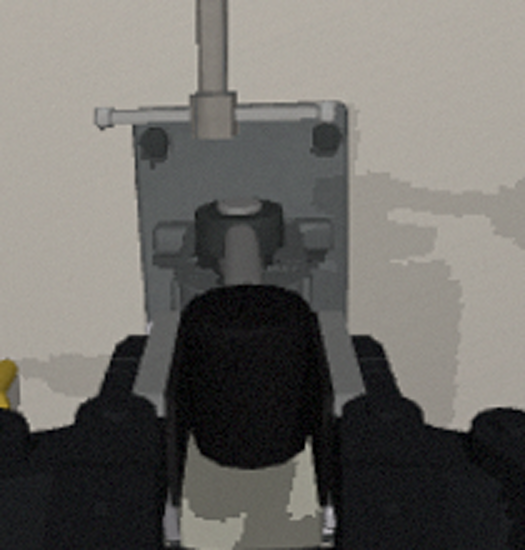

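The lever is nearly upright. Its hub at (239,215) sits slightly left of the knob at (250,375), which is about 3 mm short. I'll add that, release and go up.

>>> apply_moves(claw=[0.015,0.015,0.015,0.06,0.06,0.06,0.06,0.06,0.06,0.06,0.06,0.06], xyz=[[0,-0.003,0],[0,0,0],[0,0,0],[0,0,0],[0,0,0],[0,0,0],[0,0,-0.01],[0,0,-0.03],[0,0,-0.03],[0,0,-0.03],[0,0,-0.03],[0,0,0]], twist=[[0,0,0],[0,0,0],[0,0,0],[0,0,0],[0,0,0],[0,0,0],[0,0,0],[0,0,0],[0,0,0],[0,0,0],[0,0,0],[0,0,0]])

```text
clock: 7.5
position: [0.6417, -0.1349, 0.2956]
tool_rot: [3.14, -0.006, 0.154]
force: [1.0, 0.5, 0.7]
grip_width: 0.06
finger_force: 0.0
```

```bash
python3 - <<'E'
from h import *
w=cam("wrist"); o=bot.observe(); print(o["position"],o["force"],o["grip_width"],w["cx"],w["cy"])
save(w,"g.png",(190,110,430,320),2.5)
V=np.asarray(w["view"]);F=foc(w);print(F)
for p in((.64,-.137,.17),(.494,-.1605,.14),(.465,-.285,.086)):
    c=V@np.r_[p,1]; th=np.arctan2(np.hypot(c[0],c[1]),-c[2]); k=F*th/np.hypot(c[0],c[1]); print(p,((w["cx"]+k*c[0]-190)*2.5).round(),((w["cy"]-k*c[1]-110)*2.5).round())
E
```

```text
[ 0.64096355 -0.13478572  0.29323776] [ 0.18866757 -0.10204446 -0.15067572] 0.05980845182613565 319.20105474397394 196.53440499173743
309.70691628693146
(0.64, -0.137, 0.17) 327.0 207.0
(0.494, -0.1605, 0.14) 328.0 497.0
(0.465, -0.285, 0.086) 535.0 501.0
```

View pics/g.png

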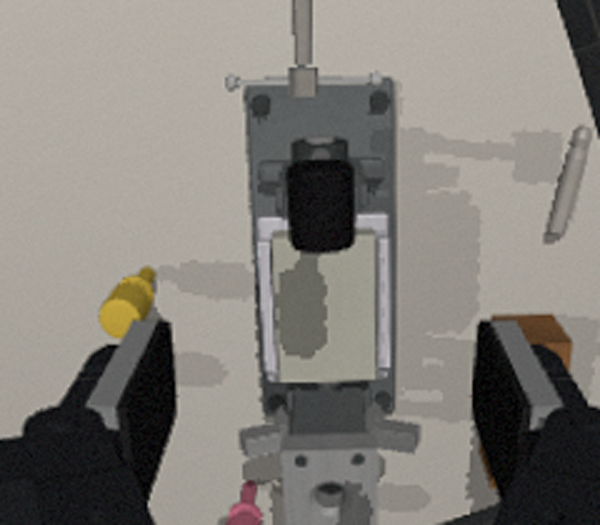

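The lever is upright: knob at (321,205), cheeks symmetric about x=321. The bore is at (331,490), predicted (328,497), so it lies about 2 mm further ahead. On to the pin.

>>> apply_moves(claw=[0.06,0.06,0.06,0.06,0.06,0.06,0.06,0.06,0.06,0.06], xyz=[[-0.02,0.0133,0],[-0.025,0.0133,0],[-0.025,0.0133,0],[-0.025,0.0133,0],[-0.025,0.0133,0],[-0.025,0.0133,0],[-0.025,0.0133,0.01],[-0.015,0.0133,0.02],[-0.012,0.0133,0.02],[0,0,0]], twist=[[0,0,0],[0,0,0],[0,0,0],[0,0,0],[0,0,0],[0,0,0],[0,0,0],[0,0,0],[0,0,0],[0,0,0]])

```text
clock: 8.55
position: [0.4611, -0.2845, 0.2382]
tool_rot: [-3.14, 0.004, 0.151]
force: [0.3, 0.8, 0.3]
grip_width: 0.0602
finger_force: 0.0
```

```bash
python3 - <<'E'
from h import *
w=cam("wrist"); o=bot.observe(); print(o["position"],o["force"],o["tool_rot"])
save(w,"i.png",(190,60,430,300),2.5)
V=np.asarray(w["view"]);F=foc(w)
for p in((.465,-.285,.086),(.525,-.276,.094),(.4945,-.161,.14)):
    c=V@np.r_[p,1]; th=np.arctan2(np.hypot(c[0],c[1]),-c[2]); k=F*th/np.hypot(c[0],c[1]); print(p,((w["cx"]+k*c[0]-190)*2.5).round(),((w["cy"]-k*c[1]-60)*2.5).round(), (2.5*F*.01/-c[2]).round(1),"px/cm")
E
```

```text
[ 0.46261072 -0.28355474  0.23949677] [ 0.84176545  0.60838322 -0.78366168] [-3.14021605e+00  2.16867686e-03  1.52031925e-01]
(0.465, -0.285, 0.086) 326.0 297.0 25.7 px/cm
(0.525, -0.276, 0.094) 326.0 140.0 28.0 px/cm
(0.4945, -0.161, 0.14) -30.0 196.0 32.8 px/cm
```

View pics/i.png

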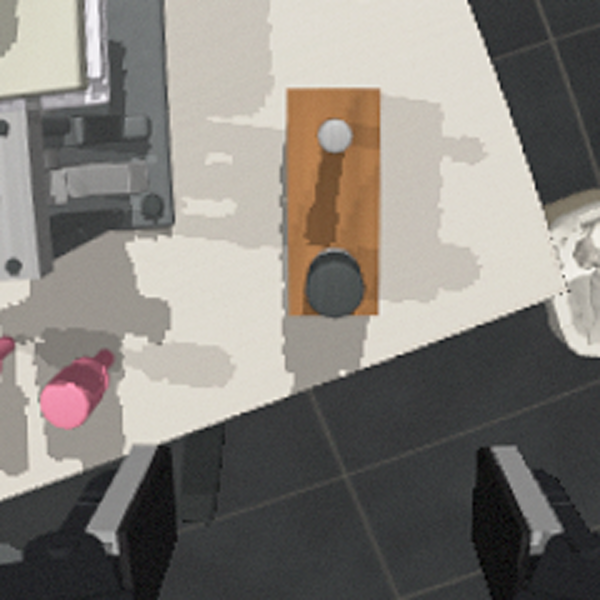

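The pin knob is at (335,285), predicted (326,297), which puts it about 4 mm forward and 3 mm right. The drift at (334,135) shows the same shift. I'll correct for this, descend, grip and lift straight up.

>>> apply_moves(claw=[0.06,0.06,0.06,0.06,0.06,0.06,0.06,0.06,0.06,0.06,0.01,0.01,0.01,0.01,0.01,0.01], xyz=[[0.005,0.005,0.01],[0,0,0.025],[0,0,0.025],[0,0,0.025],[0,0,0.025],[0,0,0.025],[0,0,0.02],[0,0,0.02],[0,0,0.008],[0,0,0],[0,0,0],[0,0,0],[0,0,0],[0,0,0],[0,0,0],[0,0,0]], twist=[[0,0,0],[0,0,0],[0,0,0],[0,0,0],[0,0,0],[0,0,0],[0,0,0],[0,0,0],[0,0,0],[0,0,0],[0,0,0],[0,0,0],[0,0,0],[0,0,0],[0,0,0],[0,0,0]], force=40)

```text
clock: 10.2
position: [0.4701, -0.2876, 0.0586]
tool_rot: [3.141, -0.001, 0.154]
force: [0.1, -0.0, 6.6]
grip_width: 0.0228
finger_force: 38.8
```

>>> apply_moves(claw=[0.01,0.01,0.01,0.01,0.01,0.01,0.01,0.01,0.01,0.01], xyz=[[0,0,-0.01],[0,0,-0.015],[0,0,-0.015],[0,0,-0.02],[0,0,-0.025],[0,0,-0.025],[0,0,-0.025],[0,0,-0.025],[0,0,-0.01],[0,0,0]], twist=[[0,0,0],[0,0,0],[0,0,0],[0,0,0],[0,0,0],[0,0,0],[0,0,0],[0,0,0],[0,0,0],[0,0,0]])

```text
clock: 11.2
position: [0.47, -0.2876, 0.2291]
tool_rot: [3.14, -0.002, 0.154]
force: [-0.1, -0.3, -1.8]
grip_width: 0.0227
finger_force: 39.2
```

```bash
python3 - <<'E'
from h import *
w=cam("wrist"); o=bot.observe(); print(o["position"],o["force"],o["tool_rot"],o["grip_width"])
save(w,"j.png",(200,60,440,300),2.5)
p=o["position"];V=np.asarray(w["view"]);F=foc(w)
def pw(p):
    c=V@np.r_[p,1]; th=np.arctan2(np.hypot(c[0],c[1]),-c[2]); k=F*th/np.hypot(c[0],c[1]); return ((w["cx"]+k*c[0]-200)*2.5).round(),((w["cy"]-k*c[1]-60)*2.5).round()
for z in(.0274,-.0126): print(pw(p+[0,0,z]))
for dx in (.012,-.012): print("knob top edge",pw(p+[dx*.988,dx*.154,.0274]))
E
```

```text
[ 0.46951201 -0.28731795  0.22780901] [ 0.39725446 -0.62607695 -1.32324773] [ 3.14116797e+00 -6.35454137e-04  1.53747356e-01] 0.022810064739552733
(np.float64(293.0), np.float64(549.0))
(np.float64(294.0), np.float64(455.0))
knob top edge (np.float64(293.0), np.float64(488.0))
knob top edge (np.float64(293.0), np.float64(605.0))
```

View pics/j.png

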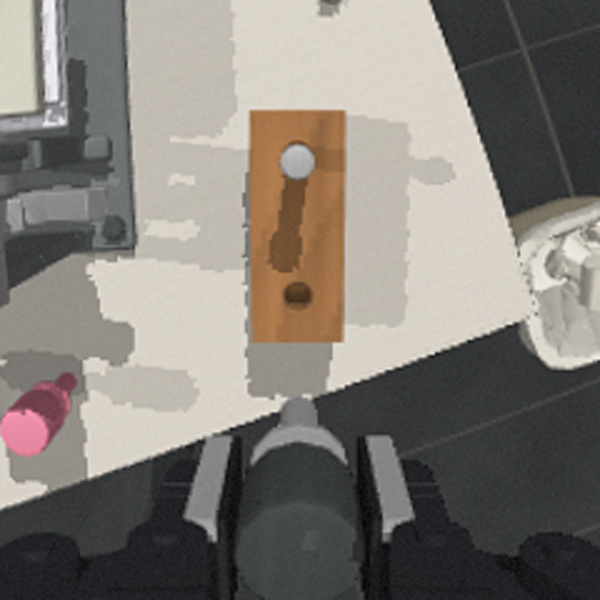

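The pin is held upright and centred. The drift still stands at (297,160) and the emptied hole is at (297,294). Next I'll stop 40 mm short of the bore for a closer look.

>>> apply_moves(claw=[0.01,0.01,0.01,0.01,0.01,0.01,0.01,0.01], xyz=[[0.005,-0.01,0],[0,-0.02,0],[0,-0.025,0],[0,-0.025,0],[0,-0.025,0],[0,-0.015,0],[0,0,0],[0,0,0]], twist=[[0,0,0],[0,0,0],[0,0,0],[0,0,0],[0,0,0],[0,0,0],[0,0,0],[0,0,0]])

```text
clock: 12.05
position: [0.456, -0.1676, 0.227]
tool_rot: [-3.141, 0.001, 0.155]
force: [0.4, -0.4, -1.2]
grip_width: 0.023
finger_force: 39.3
```

```bash
python3 - <<'E'
from h import *
w=cam("wrist"); o=bot.observe(); print(o["position"],o["force"],o["tool_rot"],o["grip_width"])
save(w,"k.png",(200,60,440,300),2.5)
V=np.asarray(w["view"]);F=foc(w)
def pw(p):
    c=V@np.r_[p,1]; th=np.arctan2(np.hypot(c[0],c[1]),-c[2]); k=F*th/np.hypot(c[0],c[1]); return ((w["cx"]+k*c[0]-200)*2.5).round(),((w["cy"]-k*c[1]-60)*2.5).round(),(2.5*F*.01/-c[2]).round(1)
print(pw((.496,-.1615,.14)))
E
```

```text
[ 0.45601749 -0.16814763  0.22708152] [ 0.4421034  -0.08794202  0.12096726] [-3.14137699e+00  8.25108555e-04  1.53735131e-01] 0.02269817626072968
(np.float64(297.0), np.float64(226.0), np.float64(33.9))
```

View pics/k.png

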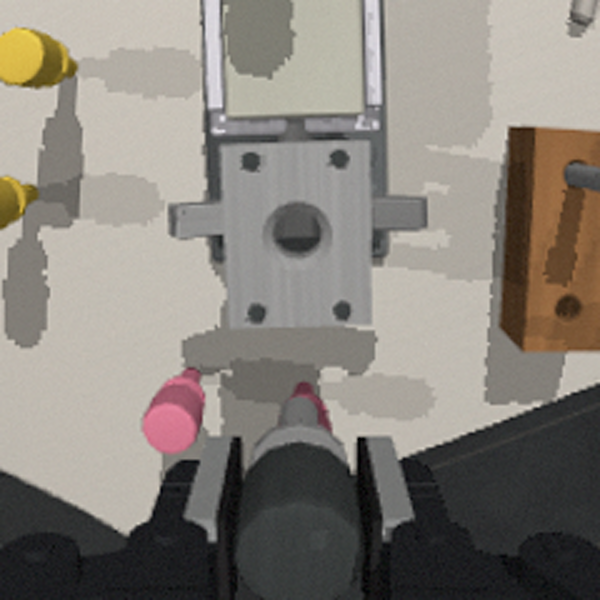

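The bore at (297,229) is within 1 mm of the prediction. Next I'll move over it and start the insertion.

>>> apply_moves(claw=[0.01,0.01,0.01,0.01,0.01,0.01,0.01,0.01,0.01,0.01,0.01,0.01], xyz=[[0.015,0,0],[0.015,0,0],[0.01,0,0],[0,0,0],[0,0,0.015],[0,0,0.015],[0,0,0.005],[0,0,0.004],[0,0,0.004],[0,0,0.004],[0,0,0.004],[0,0,0]], twist=[[0,0,0],[0,0,0],[0,0,0],[0,0,0],[0,0,0],[0,0,0],[0,0,0],[0,0,0],[0,0,0],[0,0,0],[0,0,0],[0,0,0]])

```text
clock: 13.3
position: [0.4955, -0.1618, 0.1762]
tool_rot: [-3.141, 0.0, 0.154]
force: [0.2, -0.3, -0.6]
grip_width: 0.023
finger_force: 39.3
```

>>> apply_moves(claw=[0.01,0.01,0.01,0.01,0.01,0.01,0.01], xyz=[[0,0,0.004],[0,0,0.004],[0,0,0.004],[0,0,0.004],[0,0,0.003],[0,0,0.002],[0,0,0]], twist=[[0,0,0],[0,0,0],[0,0,0],[0,0,0],[0,0,0],[0,0,0],[0,0,0]])

```text
clock: 14.0
position: [0.4955, -0.1618, 0.1554]
tool_rot: [-3.141, 0.0, 0.154]
force: [-0.5, -0.6, -0.8]
grip_width: 0.0226
finger_force: 39.3
```

Entering freely, with 3 mm to go. I'll press on until it contacts.

>>> apply_moves(claw=[0.01,0.01,0.01,0.01,0.01], xyz=[[0,0,0.002],[0,0,0.001],[0,0,0.001],[0,0,0],[0,0,0]], twist=[[0,0,0],[0,0,0],[0,0,0],[0,0,0],[0,0,0]])

```text
clock: 14.5
position: [0.4958, -0.1619, 0.1525]
tool_rot: [3.141, -0.001, 0.154]
force: [-5.6, 2.2, 18.8]
grip_width: 0.0229
finger_force: 41.3
```

The collar is seated: 19 N at the expected height of 0.1525. Now I'll release and retreat.

>>> apply_moves(claw=[0.06,0.06,0.06,0.06,0.06,0.06,0.06,0.06,0.06,0.06,0.06], xyz=[[0,0,0],[0,0,0],[0,0,0],[0,0,-0.01],[0,0,-0.02],[0,0,-0.025],[0,0,-0.025],[0,0,-0.025],[-0.02,0,0],[-0.02,0,0],[0,0,0]], twist=[[0,0,0],[0,0,0],[0,0,0],[0,0,0],[0,0,0],[0,0,0],[0,0,0],[0,0,0],[0,0,0],[0,0,0],[0,0,0]])

```text
clock: 15.6
position: [0.4543, -0.1686, 0.2575]
tool_rot: [3.141, 0.0, 0.152]
force: [-0.1, 0.5, -0.1]
grip_width: 0.0601
finger_force: 0.0
```

```bash
python3 - <<'E'
from h import *
w=cam("wrist"); s=cam("scene"); o=bot.observe(); print(o["position"],o["force"],o["grip_width"])
a=cv2.resize(w["img"][40:320,180:460],(500,500),interpolation=cv2.INTER_CUBIC); b=cv2.resize(s["img"][190:310,260:332],(300,500),interpolation=cv2.INTER_CUBIC)
b=cv2.resize(s["img"][190:290,270:330+0],(300,500),interpolation=cv2.INTER_CUBIC)
b=cv2.resize(s["img"][190:290,295:355],(300,500),interpolation=cv2.INTER_CUBIC)
cv2.imwrite("pics/l.png",np.hstack([a,b])[:,:,::-1])
E
```

```text
[ 0.45637261 -0.16806105  0.2573345 ] [-0.25202645  0.63826174  0.25106756] 0.05989891787864986
```

View pics/l.png

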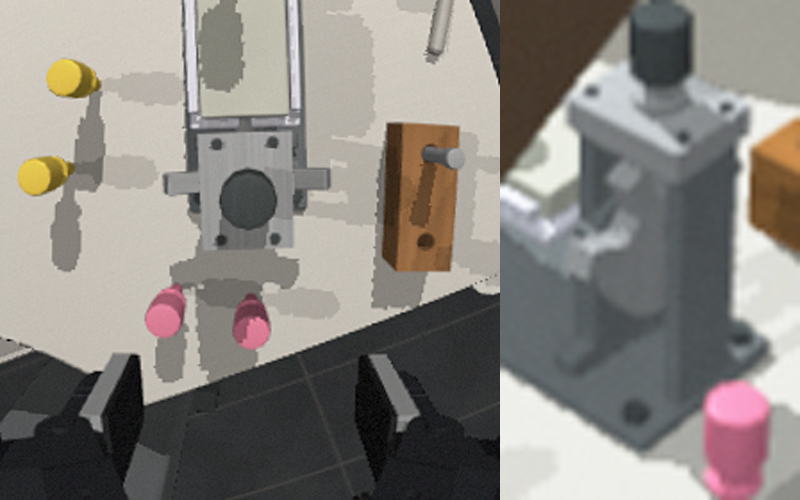

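The pin stands upright with its collar on the bridge, at (247,198) in the wrist view and (662,50) in the scene view. The table is level and the drift is still in the stand at (450,157). Handing in.

```bash
python3 -c "
from workcell import bot
print(bot.job_done())"
```

```text
the job is handed in; nothing more can be done
None
```

The table is back to level and locked, with the lock pin's collar seated on the bridge and the drift still standing in the stand; I handed the job in with the gripper clear at about 16 s, and no verdict was returned.

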